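# Offer up a cover plate over its enclosure

### The arm

A 6-joint arm with a two-finger parallel gripper is mounted at the origin on the work surface. World frame = base frame: x ahead of the robot, y to its left, z up, the work surface at z = 0. Lengths are in m, angles in rad, forces in N, time in s.
With the tool pointing down it reaches from about 0.35 to 0.875 m from the base axis. Payload 4.2 kg.
Tool frame: the origin (TCP) lies at the very end of the fingers, on their centre line; the grasp point (between the pads) lies 19 mm behind it (tcp_to_grasp is the z of the grasp point in the tool frame, in m); z points along the fingers, y is the line along which they close (so a half turn about z gives the same grasp; the last joint's range is limited). The gripper opens to 87 mm and grips with 3 to 60 N. Pads are 19 mm wide; open, the fingers measure 117 mm over their backs; the gripper's body (75 mm by 190 mm) begins 51 mm behind the grasp point.
Start: joints at [1.53, 0.385, 0.008, 0, -1.194, -0.259], TCP at [0.185, 0.597, 0.223] pointing down, gripper open.
Joint ranges: [-3.14, 3.14], [-1.21, 2.06], [-1.07, 1.41], [-3.16, 2.05], [-2.99, -0.16], [-3.1, 3.1]. Speed limits (rad/s): [2.79, 2.79, 3.14, 3.14, 3.14, 3.14].

### API

Orientations are given as a unit quaternion [x, y, z, w].
In Python, from rig import state, capture, camera_info, finish_job, tcp_to_grasp gives the robot as it stands.
- The arm moves only by the tool drive_tool, never from a script. Its argument "series" is a list that holds one entry, the list of rows, each a list of 7 numbers: the shift along the tool's x, y, z normalised to -1 to 1, where 1 is 0.03 m, then the turn, a rotation vector about the tool's x, y, z normalised to -1 to 1, where 1 is 0.08 rad, then the closure, from -1 (fully open) to 1 (shut), so that 0 is half open. In form: [[[tx, ty, tz, rx, ry, rz, fingers], ...]]. A call has exactly 8 rows; each row shifts and turns the commanded pose from where the row before left it, along the tool's axes as they then stand; what a row does not reach is not made up. A row lasts 1/10 s, in which the tool goes at most 50 mm and 8.59 degrees, less where a joint would pass 70% of its speed; a pose out of reach is approached as far as the arm can. A call with a number of a shift or a turn outside -1 to 1 is refused whole. A call with a gripper value outside its range is refused whole. The fingers move at their own pace and stop on an object; "grip_force" is the grip in N (left out, the last holds). Time passes only in rows, so rows that do not move let the fingers close, or fill a call up. It gives the time, the measured TCP pose, the force, the opening and the grip force at its end, in the units of the state.
- state(): the state, without advancing time (a new reading comes with each control period).
- capture(name): name is "scene" or "top" or "wrist"; returns the picture (480x640x3 uint8, red, green, blue); there is no depth.
- camera_info(name): a dict with "camera_matrix" (3x3 intrinsics, pixels), "R" (3x3) and "t" (3): a world point X has camera coordinates R X + t; the wrist camera has in their place "tool_from_camera" (4x4, takes a point from camera to tool coordinates, whose origin is the TCP and whose axes are the flange's). Camera axes: x right, y down, z forward; pixel columns grow to the right and rows downward; lengths in m; the calibration is good to about 2 mm. A picture is of the moment at which its call begins: read the wrist's pose just before it. camera_info takes no time and is no camera call.
- finish_job(): hands the job in; it is judged then, once.
The state is a dict: "time_s": time; "qpos": joint angles; "joint_vel": joint speeds; "effort": joint torques, N m; "tool_pos": TCP position; "tcp_rot": TCP orientation; "contact_force": force on the tool from outside, world axes, zero at the start; "torque": the same for the moment, N m; "finger_gap": finger opening in m; "finger_force": force on a finger pad.
Only numpy, scipy, OpenCV 4.12 (cv2) and the standard library are available. Lean on these libraries where they do the work, as an engineer would, in place of code of your own. Each camera call takes 0.05 s, during which the arm holds its last target. There are 200 camera calls.

### The job

Take only the top cover plate off the stack, lift it higher than the two steel tubes on the bench, carry it across and hold it hovering about a centimetre above the open box of the same outline: level, centred and lined up with the rim, so that I can check the fit. On the way and at the end neither the plate nor the gripper may hit the boxes or the tubes, the other plates stay in their stack and the other things on the bench stay where they are. Finish while still holding the plate there, steady, without setting it down or letting go.

Things in the scene. Friction and masses are not known exactly. Their poses are not given: they have to be found in the camera images.
- plate_top: Top one of three equal loose aluminium cover plates: flat, 150 x 56 x 10 mm, about 0.22 kg; its holes are only flat dark marks. Origin: centre of its underside, 50 mm above the bench at the start; x along the 150 mm length, y across the 56 mm width, z up; a half turn about z makes no difference. The stack is squared up to about 2 mm and a degree.
- plate_mid: The second plate, directly under the top one, the same size and axes; must stay in the stack.
- plate_low: The lowest plate, the same size and axes; it lies on the bearer; must stay in the stack.
- bearer: Fixed wooden block under the stack, 130 x 40 x 30 mm high (narrower than the plates, which overhang it 8 mm on each long side). Origin: centre of its underside, on the bench; x along its length.
- long_box: The target: open-topped sheet-steel box, fixed to the bench, outside 150 mm (its x) x 56 mm (its y) x 70 mm high, walls 3 mm: the same outline as the plate. Origin: centre of its underside, on the bench; its flat rim is 70 mm above that.
- square_box: Another open sheet-steel box, not the target, fixed, 104 x 104 x 70 mm high. Origin: centre of its underside. The stack, the long box and this one stand side by side in three lanes, in any order.
- bar_left: Rectangular steel tube standing on edge between the left and middle lanes, fixed: 300 mm long (x), 40 mm wide (y), 80 mm high. Origin: centre of its underside.
- bar_right: The same kind of tube between the middle and right lanes. Origin: centre of its underside.
- tape: Tape measure, 65 x 35 x 65 mm high; bystander. Origin: centre of its underside.
- disc: Grinding disc lying flat, 115 mm diameter, 6 mm thick; bystander. Origin: centre of its underside.
- mag_square: Triangular magnetic welding square, 90 x 18 x 90 mm high; bystander. Origin: centre of its underside.
- hammer: Hammer lying at the left side; bystander.
- wire_brush: Brush lying at the right side; bystander.
- spray_can: Upright spray can, 60 mm diameter, 170 mm high; bystander. Origin: centre of its underside.
- wrench: Wrench lying near the robot on the right; bystander.

How it is judged:
By the outcome, as a careful person would: the job done as asked, in the order asked, and still so for the second after the job is handed in, while the arm keeps its last pose, push and grip.
It also fails if it takes over 48 s, if anything falls off the work surface, if the arm or the gripper's body presses on something with over 40 N, if the wrist force passes 120 N, or if a joint passes its speed limit or range.

## Working session

There is one attempt and no reset: what is moved stays moved. The work goes in short steps, Python scripts to look and compute and a tool call to move; the robot and the scene stay as the last step left them, time stands still between calls to the robot, and variables do not carry over. Pictures are saved under pics/ and viewed, at most 10 in all, crops included, and the job is handed in when it is done.

Besides the shell and the picture viewer there is one more tool, called by a JSON object that holds its "name" and its "arguments". drive_tool: Moves the arm, as the interface text tells. Scaled input: -1 to 1 covers 0.03 m each way for a shift and 0.08 rad each way for a turn. Its arguments: {"type":"object","properties":{"series":{"type":"array"},"grip_force":{"type":"number"}},"required":["series"]}

```bash
ls; mkdir -p pics
python3 - <<'E'
from rig import *
import cv2, numpy as np
s=state(); print({k:np.round(v,3).tolist() for k,v in s.items()}, tcp_to_grasp)
for n in("top","scene"):
    cv2.imwrite(f"pics/{n}0.png",cv2.cvtColor(capture(n),cv2.COLOR_RGB2BGR))
    print(n,{k:np.round(v,3).tolist() for k,v in camera_info(n).items()})
print({k:np.round(v,3).tolist() for k,v in camera_info("wrist").items()})
E
```

```text
pics
{'time_s': 0.0, 'qpos': [1.53, 0.386, 0.007, -0.0, -1.194, -0.259], 'joint_vel': [0.002, -0.0, 0.001, -0.0, -0.001, 0.001], 'effort': [-0.0, -39.067, 18.741, 4.22, 0.011, -0.0], 'tool_pos': [0.184, 0.597, 0.221], 'tcp_rot': [0.989, -0.149, -0.0, 0.001], 'contact_force': [-0.141, 0.19, -0.13], 'torque': [0.004, -0.032, 0.005], 'finger_force': 0.0, 'finger_gap': 0.087} -0.0187
top {'camera_matrix': [[459.608, 0.0, 322.423], [0.0, 459.608, 248.045], [0.0, 0.0, 1.0]], 'R': [[-0.014, -1.0, -0.011], [-0.992, 0.015, -0.126], [0.126, 0.009, -0.992]], 't': [0.028, 0.533, 1.22]}
scene {'camera_matrix': [[588.121, 0.0, 314.631], [0.0, 588.121, 236.457], [0.0, 0.0, 1.0]], 'R': [[-0.694, 0.72, 0.007], [0.41, 0.403, -0.818], [-0.592, -0.565, -0.575]], 't': [0.355, -0.16, 2.109]}
{'camera_matrix': [[366.317, 0.0, 323.427], [0.0, 366.317, 236.29], [0.0, 0.0, 1.0]], 'tool_from_camera': [[0.001, -0.964, -0.267, 0.073], [1.0, 0.001, -0.001, 0.001], [0.001, -0.267, 0.964, -0.163], [0.0, 0.0, 0.0, 1.0]]}
```

View pics/top0.png

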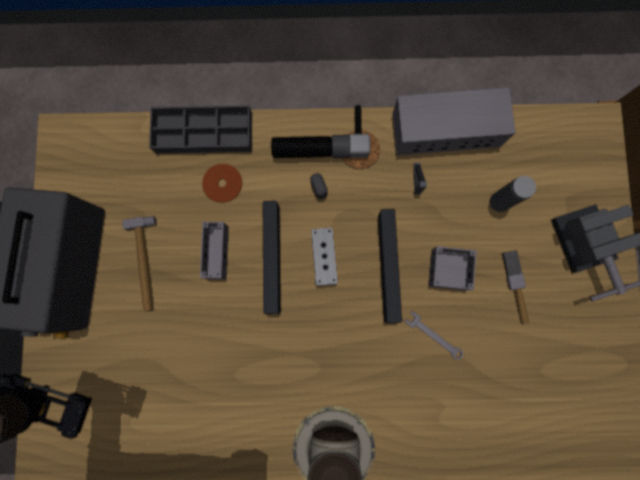

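View pics/scene0.png

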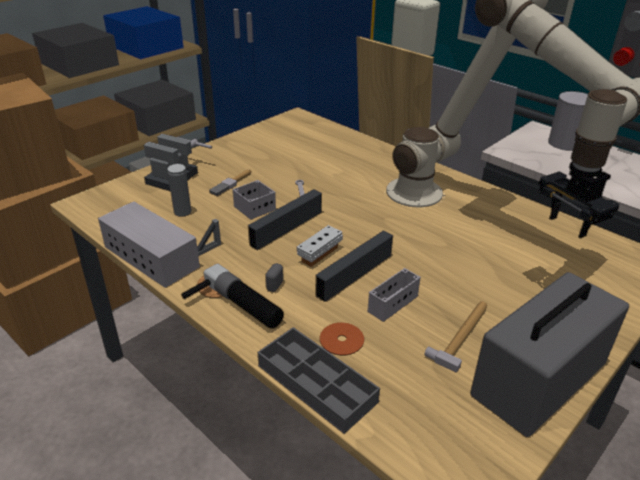

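The top view shows the plate stack at about (324,257), bar_left at (272,258), the long box (target) at (215,250), bar_right at (391,266) and the square box at (453,269). The scene view agrees: the arm is at upper right, off to the robot's left and clear of the lanes. I'll do a coarse measurement first.

```bash
cat > h.py <<'E'
import numpy as np, cv2
from rig import *
from scipy.spatial.transform import Rotation as Rot
def cam(n):
    """K, R_wc, centre in world"""
    c=camera_info(n); K=np.array(c["camera_matrix"])
    if n!="wrist":
        R=np.array(c["R"]); return K,R.T,-R.T@np.array(c["t"])
    s=state(); T=np.array(c["tool_from_camera"]); A=Rot.from_quat(s["tcp_rot"]).as_matrix()
    return K,A@T[:3,:3],A@T[:3,3]+np.array(s["tool_pos"])
def ray(c,px,z):
    K,R,o=c; px=np.atleast_2d(px).astype(float)
    d=(R@np.linalg.solve(K,np.c_[px,np.ones(len(px))].T)).T
    return o+d*((z-o[2])/d[:,2])[:,None]
def proj(c,X):
    K,R,o=c; p=(K@R.T@(np.atleast_2d(X)-o).T).T; return p[:,:2]/p[:,2:]
def rect(c,px,z):
    P=ray(c,px,z)[:,:2]; (x,y),(w,h),a=cv2.minAreaRect((P*1000).astype(np.float32))
    if w<h: w,h,a=h,w,a+90
    return np.round([x,y,w,h,(a+90)%180-90],1)
def yaw():
    A=Rot.from_quat(state()["tcp_rot"]).as_matrix(); return A
def save(name,im): cv2.imwrite(f"pics/{name}.png",cv2.cvtColor(im,cv2.COLOR_RGB2BGR))
E
python3 - <<'E'
from h import *
c=cam("top"); im=capture("top"); print("cam",c[2])
hsv=cv2.cvtColor(im,cv2.COLOR_RGB2HSV)
for nm,(u0,v0,u1,v1),z,m in [("plate",(300,215,350,300),.06,(hsv[...,2]>120)&(hsv[...,1]<60)),("box",(192,212,240,290),.07,hsv[...,1]<70),("barL",(255,190,290,325),.08,hsv[...,1]<70),("barR",(370,200,410,330),.08,hsv[...,1]<70),("sq",(420,235,485,300),.07,hsv[...,1]<70)]:
    q=np.zeros(m.shape,np.uint8); q[v0:v1,u0:u1]=m[v0:v1,u0:u1]
    cs,_=cv2.findContours(q,cv2.RETR_EXTERNAL,cv2.CHAIN_APPROX_NONE); k=max(cs,key=cv2.contourArea)[:,0]
    print(nm,rect(c,k+0.0,z),cv2.boundingRect(k))
print(np.round(yaw(),3))
E
```

```text
cam [0.37468359 0.00858479 1.2780945 ]
plate [510.6  15.6 148.1  54.5   4.6] (312, 228, 25, 56)
box [528.3 309.  154.9  69.8  -1.5] (200, 221, 28, 59)
barL [507.9 155.5 296.6  41.2   0.6] (263, 201, 17, 113)
barR [ 480.4 -154.4  296.6   43.8    1.7] (379, 209, 23, 114)
sq [ 470.9 -321.1  116.9  109.    82.8] (429, 246, 48, 44)
[[ 0.955 -0.295 -0.   ]
 [-0.295 -0.955 -0.002]
 [ 0.     0.002 -1.   ]]
```

{"name": "drive_tool", "arguments": {"series": [[[0.75,0.73,0,0,0,0,-1],[0.75,0.73,0,0,0,0,-1],[0.75,0.73,0,0,0,0,-1],[0.75,0.73,0,0,0,0,-1],[0.75,0.73,0,0,0,0,-1],[0.75,0.73,0,0,0,0,-1],[0.75,0.73,0,0,0,0,-1],[0.75,0.73,0,0,0,0,-1]]]}}

```text
time_s: 0.95
tool_pos: [0.3051, 0.3752, 0.2224]
tcp_rot: [0.989, -0.149, -0.0, 0.0]
contact_force: [0.9, 0.4, 0.9]
finger_gap: 0.0874
finger_force: 0.0
```

{"name": "drive_tool", "arguments": {"series": [[[0.7,0.24,0,0,0,-0.68,-1],[0.7,0.24,0,0,0,-0.68,-1],[0.7,0.24,0,0,0,-0.68,-1],[0.7,0.24,0,0,0,-0.68,-1],[0.7,0.24,0,0,0,-0.68,-1],[0.7,0.24,0,0,0,-0.68,-1],[0.7,0.24,0,0,0,-0.68,-1],[0,0,0,0,0,0,-1]]]}}

```text
time_s: 1.75
tool_pos: [0.4443, 0.3063, 0.2219]
tcp_rot: [0.999, 0.039, -0.0, 0.0]
contact_force: [-0.6, -0.4, -0.7]
finger_gap: 0.0869
finger_force: 0.0
```

Run:
```python
from h import *
s=state(); print(s["time_s"],s["tool_pos"],np.round(yaw(),3).tolist(),np.abs(s["joint_vel"]).max())
c=cam("wrist"); np.savez("w0.npz",K=c[0],R=c[1],o=c[2]); save("w0",capture("wrist"))
```

```text
1.75 [0.4442663  0.30625609 0.22192955] [[0.997, 0.079, -0.0], [0.079, -0.997, -0.001], [-0.0, 0.001, -1.0]] 0.06376231022446786
```

View pics/w0.png

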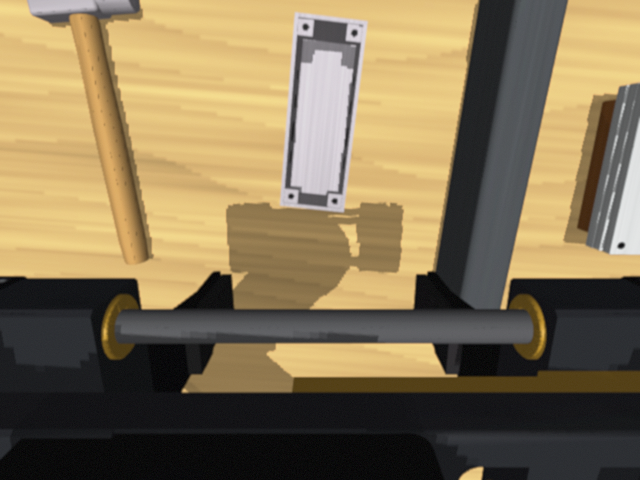

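The wrist view shows the long box from straight above, with rim corners at about (297,14), (367,19), (345,211) and (281,206). bar_left is at right, columns 440–565, and the stack is at the right edge. I'll measure the rim and the fit residuals.

```bash
cat >> h.py <<'E'
def blob(im,roi,f,lo=None):
    hsv=cv2.cvtColor(im,cv2.COLOR_RGB2HSV); m=f(hsv); u0,v0,u1,v1=roi
    q=np.zeros(m.shape,np.uint8); q[v0:v1,u0:u1]=m[v0:v1,u0:u1]
    cs,_=cv2.findContours(q,cv2.RETR_EXTERNAL,cv2.CHAIN_APPROX_NONE); return max(cs,key=cv2.contourArea)[:,0]
E
python3 - <<'E'
from h import *
d=np.load("w0.npz"); c=(d["K"],d["R"],d["o"])
im=cv2.cvtColor(cv2.imread("pics/w0.png"),cv2.COLOR_BGR2RGB)
for s in (40,60,80):
    k=blob(im,(265,2,385,222),lambda h:h[...,1]<s); print(s,rect(c,k+0.0,.07),cv2.boundingRect(k))
k=blob(im,(265,2,385,222),lambda h:(h[...,1]<60)&(h[...,2]>150)); print("bright",rect(c,k+0.0,.07))
a=cv2.minAreaRect(k); print(np.round(ray(c,cv2.boxPoints(a),.07),4).tolist())
E
```

```text
40 [529.4 314.7 150.4  55.8  -1.6] (280, 13, 87, 199)
60 [529.4 314.6 151.1  56.5  -1.5] (280, 12, 88, 201)
80 [529.4 314.7 151.7  57.   -1.6] (280, 12, 88, 201)
bright [529.4 314.6 151.1  56.5  -1.5]
[[0.4553, 0.3516, 0.07], [0.6057, 0.3405, 0.07], [0.6043, 0.2845, 0.07], [0.4528, 0.2875, 0.07]]
```

{"name": "drive_tool", "arguments": {"series": [[[-0.15,1,0,0,0,0,-1],[-0.15,1,0,0,0,0,-1],[-0.15,1,0,0,0,0,-1],[-0.15,1,0,0,0,0,-1],[-0.15,1,0,0,0,0,-1],[-0.15,1,0,0,0,0,-1],[-0.15,1,0,0,0,0,-1],[-0.15,1,0,0,0,0,-1]]]}}

```text
time_s: 2.6
tool_pos: [0.4252, 0.0642, 0.2226]
tcp_rot: [0.999, 0.041, 0.0, -0.0]
contact_force: [0.6, 0.5, -0.9]
finger_gap: 0.0867
finger_force: 0.0
```

{"name": "drive_tool", "arguments": {"series": [[[0,0.8,0,0,0,0,-1],[0,0.6,0,0,0,0,-1],[0,0.2,0,0,0,0,-1],[0,0,0,0,0,0,-1],[0,0,0,0,0,0,-1],[0,0,0,0,0,0,-1],[0,0,0,0,0,0,-1],[0,0,0,0,0,0,-1]]]}}

```text
time_s: 3.4
tool_pos: [0.4301, 0.0175, 0.2225]
tcp_rot: [0.999, 0.041, -0.0, -0.0]
contact_force: [0.8, -0.7, -0.1]
finger_gap: 0.0872
finger_force: 0.0
```

Run:
```python
from h import *
s=state(); print(s["time_s"],s["tool_pos"],np.round(yaw(),3).tolist())
c=cam("wrist"); im=capture("wrist"); save("w1",im)
for s,v in ((60,100),(60,150),(50,180)):
    k=blob(im,(200,0,440,260),lambda h:(h[...,1]<s)&(h[...,2]>v)); print(s,v,rect(c,k+0.0,.06),cv2.boundingRect(k))
```

```text
3.4 [0.43014626 0.01753142 0.22249408] [[0.997, 0.082, -0.0], [0.082, -0.997, 0.0], [-0.0, -0.0, -1.0]]
60 100 [508.5  16.2 150.1  57.9   4.5] (299, 31, 71, 185)
60 150 [508.6  16.2 150.   57.9   4.5] (299, 31, 71, 185)
50 180 [509.   16.2 149.3  57.4   4.2] (299, 31, 70, 184)
```

View pics/w1.png

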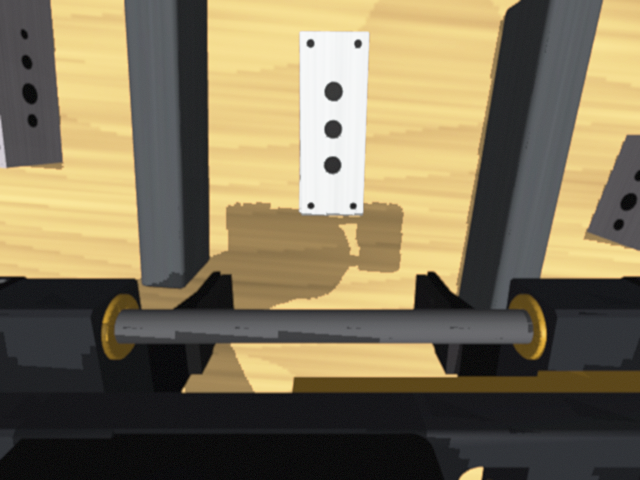

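The wrist view shows the plate centred between the bars, spanning u 299–369, v 31–213, with four corner holes near (310,43), (358,43), (353,206) and (310,206). The sliver below v=213 is the end faces of the plates. I'll refine using the holes.

Run:
```python
from h import *
c=cam("wrist"); im=capture("wrist"); g=cv2.cvtColor(im,cv2.COLOR_RGB2GRAY)
P=[]
for u,v in ((310,43),(358,43),(353,206),(310,206),(333,91),(333,129),(333,165)):
    r=7 if len(P)<4 else 13
    w=255.-g[v-r:v+r+1,u-r:u+r+1]; w[w<120]=0
    if len(P)<4: w=w*(np.hypot(*np.mgrid[-r:r+1,-r:r+1])<6.5)
    yy,xx=np.mgrid[v-r:v+r+1,u-r:u+r+1]; P.append(((w*xx).sum()/w.sum(),(w*yy).sum()/w.sum()))
X=ray(c,P,.06)*1000; print(np.round(P,1).tolist(),np.round(X[:,:2],1).tolist())
q=X[:4,:2]; print("centre",q.mean(0)); 
for a,b in((3,0),(2,1)): d=q[b]-q[a]; print(np.hypot(*d),np.degrees(np.arctan2(d[1],d[0])))
print(np.hypot(*(q[0]-q[1])),np.hypot(*(q[3]-q[2])))
d=X[4,:2]-X[6,:2]; print(np.degrees(np.arctan2(d[1],d[0])))
# edges row-wise
e=[]
for v in range(50,200,5):
    r=np.where(g[v,280:390]>185)[0]; e.append((280+r[0]-.5,v,280+r[-1]+.5))
e=np.array(e); L=ray(c,e[:,:2],.06);Rr=ray(c,e[:,[2,1]],.06)
for E in(L,Rr):
    p=np.polyfit(E[:,0],E[:,1],1); print("edge",np.degrees(np.arctan(p[0])),np.polyval(p,.509))
print(state()["tool_pos"],np.degrees(np.arctan2(yaw()[1,0],yaw()[0,0])))
```

```text
[[310.0, 42.9], [357.1, 43.5], [352.6, 205.6], [310.4, 205.3], [333.1, 91.0], [332.6, 128.8], [332.0, 164.7]] [[573.2, 39.4], [575.9, 1.6], [444.1, -8.4], [441.2, 29.5], [538.7, 17.7], [508.7, 15.5], [478.6, 13.3]]
centre [508.56406998  15.52860163]
132.36967119775963 4.300658202338898
132.19391076746706 4.339756385490852
37.91758220191825 38.007545443490336
4.22626157983772
edge 2.889459173302328 0.06071893905987678
edge 7.4718720476267455 -0.03337838706002759
[0.43016124 0.01733115 0.2225018 ] 4.664606170088013
```

{"name": "drive_tool", "arguments": {"series": [[[0.65,0.07,0,0,0,0.08,-1],[0.65,0.07,0,0,0,0,-1],[0.65,0.07,0,0,0,0,-1],[0.65,0.07,0,0,0,0,-1],[0,0,1,0,0,0,-1],[0,0,1,0,0,0,-1],[0,0,1,0,0,0,-1],[0,0,0.5,0,0,0,-1]]]}}

```text
time_s: 4.3
tool_pos: [0.507, 0.0143, 0.1148]
tcp_rot: [0.999, 0.037, -0.002, 0.0]
contact_force: [0.3, 0.0, 0.7]
finger_gap: 0.0868
finger_force: 0.0
```

{"name": "drive_tool", "arguments": {"series": [[[0,0,0.5,0,0,0,-1],[0,0,0.5,0,0,0,-1],[0,0,0.5,0,0,0,-1],[0,0,0.4,0,0,0,-1],[0,0,0.2,0,0,0,-1],[0,0,0,0,0,0,-1],[0,0,0,0,0,0,-1],[0,0,0,0,0,0,-1]]]}}

```text
time_s: 5.1
tool_pos: [0.5091, 0.0148, 0.0553]
tcp_rot: [0.999, 0.037, 0.001, -0.0]
contact_force: [0.3, 0.5, 0.1]
finger_gap: 0.0869
finger_force: 0.0
```

Run:
```python
from h import *
s=state(); print(s["time_s"],s["tool_pos"],np.round(yaw(),4).tolist())
K=camera_info("wrist"); save("w2",capture("wrist")[:,:,:])
```

```text
5.1 [0.50914356 0.01479653 0.05525477] [[0.9972, 0.0747, 0.0015], [0.0747, -0.9972, 0.0004], [0.0016, -0.0003, -1.0]]
```

View pics/w2.png

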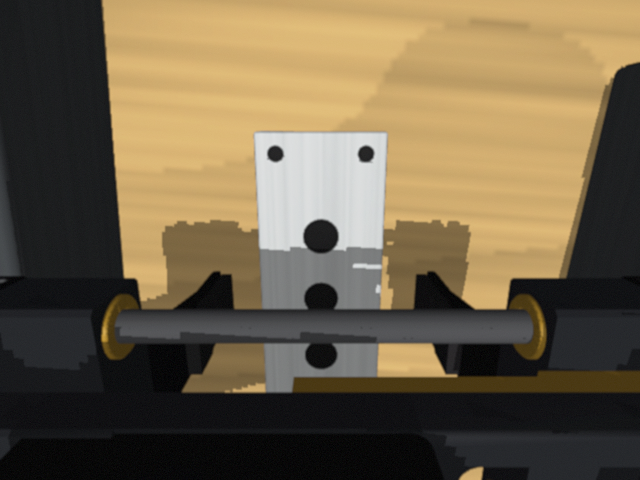

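The plate is centred between the open fingers: plate middle at u≈321, fingers at 232 and 415. I'll go 2.5 mm lower and close, still above the 50 mm parting line.

{"name": "drive_tool", "arguments": {"series": [[[0,0,0.08,0,0,0,-1],[0,0,0,0,0,0,-1],[0,0,0,0,0,0,1],[0,0,0,0,0,0,1],[0,0,0,0,0,0,1],[0,0,0,0,0,0,1],[0,0,0,0,0,0,1],[0,0,0,0,0,0,1]]], "grip_force": 30}}

```text
time_s: 5.95
tool_pos: [0.5086, 0.0148, 0.0522]
tcp_rot: [0.999, 0.037, 0.0, -0.0]
contact_force: [-0.4, 0.9, -0.1]
finger_gap: 0.0559
finger_force: 30.0
```

Gap 55.9 mm, force 30 N: it has the plate. I'll lift gently and check.

{"name": "drive_tool", "arguments": {"series": [[[0,0,-0.1,0,0,0,1],[0,0,-0.2,0,0,0,1],[0,0,-0.3,0,0,0,1],[0,0,-0.5,0,0,0,1],[0,0,-0.6,0,0,0,1],[0,0,-0.6,0,0,0,1],[0,0,-0.6,0,0,0,1],[0,0,-0.3,0,0,0,1]]]}}

```text
time_s: 6.75
tool_pos: [0.5093, 0.0148, 0.1504]
tcp_rot: [0.999, 0.037, 0.002, -0.0]
contact_force: [-0.1, -0.3, -2.3]
finger_gap: 0.0558
finger_force: 30.0
```

Run:
```python
from h import *
s=state(); print(s["time_s"],s["tool_pos"],np.round(yaw(),4).tolist(),s["contact_force"],s["torque"])
im=capture("scene"); a=cv2.resize(im[170:330,230:430],(800,640))[:600]; save("s1",a)
```

```text
6.75 [0.509349   0.01477802 0.15042339] [[0.9972, 0.0747, 0.0034], [0.0747, -0.9972, 0.0009], [0.0035, -0.0007, -1.0]] [-0.09650379 -0.29987779 -2.26783906] [-0.06260148 -0.04166259  0.0032226 ]
```

View pics/s1.png

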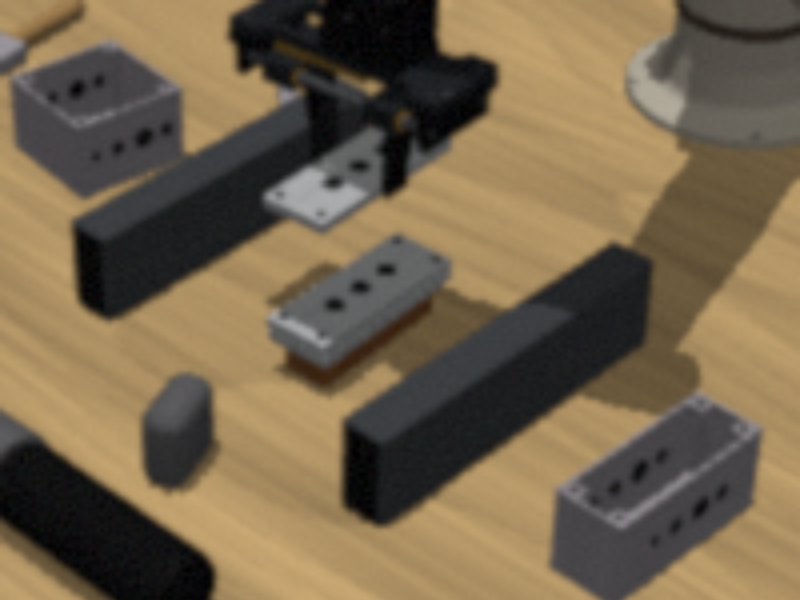

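Only the top plate is in the gripper (load 2.3 N); the other two are still squared on the bearer at crop (360,310). Next I carry it across at z=0.15, with the plate's underside about 65 mm above the tubes.

{"name": "drive_tool", "arguments": {"series": [[[0.06,-0.3,0,0,0,0.08,1],[0.06,-0.6,0,0,0,0.08,1],[0.06,-0.8,0,0,0,0.08,1],[0.06,-0.8,0,0,0,0.08,1],[0.06,-0.8,0,0,0,0.08,1],[0.06,-0.8,0,0,0,0.08,1],[0.06,-0.8,0,0,0,0.08,1],[0.06,-0.8,0,0,0,0.08,1]]]}}

```text
time_s: 7.6
tool_pos: [0.5135, 0.1873, 0.1466]
tcp_rot: [1.0, 0.011, -0.001, 0.001]
contact_force: [0.1, -0.2, -2.2]
finger_gap: 0.0555
finger_force: 30.0
```

{"name": "drive_tool", "arguments": {"series": [[[0.06,-0.8,0,0,0,0.08,1],[0.06,-0.8,0,0,0,0.08,1],[0.06,-0.8,0,0,0,0.08,1],[0.06,-0.7,0,0,0,0.08,1],[0.06,-0.5,0,0,0,0.08,1],[0.06,-0.3,0,0,0,0.08,1],[0.06,-0.2,0,0,0,0.08,1],[0,0,0,0,0,0.08,1]]]}}

```text
time_s: 8.4
tool_pos: [0.526, 0.3094, 0.1477]
tcp_rot: [1.0, -0.014, -0.0, 0.0]
contact_force: [0.1, 0.3, -3.6]
finger_gap: 0.0557
finger_force: 30.0
```

{"name": "drive_tool", "arguments": {"series": [[[0,0,0,0,0,0,1],[0,0,0,0,0,0,1],[0,0,0,0,0,0,1],[0,0,0,0,0,0,1],[0,0,0,0,0,0,1],[0,0,0,0,0,0,1],[0,0,0,0,0,0,1],[0,0,0,0,0,0,1]]]}}

```text
time_s: 9.2
tool_pos: [0.5259, 0.3092, 0.1481]
tcp_rot: [1.0, -0.014, -0.0, 0.0]
contact_force: [-0.8, -0.0, -2.8]
finger_gap: 0.0557
finger_force: 30.0
```

```bash
cat >> h.py <<'E'
def hole(g,u,v,r):
    w=255.-g[v-r:v+r+1,u-r:u+r+1]; yy,xx=np.mgrid[v-r:v+r+1,u-r:u+r+1]; w[w<np.percentile(w,50)+40]=0
    return (w*xx).sum()/w.sum(),(w*yy).sum()/w.sum()
E
python3 - <<'E'
from h import *
s=state(); print(s["time_s"],s["tool_pos"],np.round(yaw(),4).tolist(),s["contact_force"],np.degrees(np.arctan2(yaw()[1,0],yaw()[0,0])))
save("w3",capture("wrist"))
E
```

```text
9.2 [0.52591223 0.30920594 0.1481377 ] [[0.9996, -0.0278, -0.0], [-0.0278, -0.9996, -0.0], [-0.0, 0.0, -1.0]] [-0.76448559 -0.03695393 -2.77614444] -1.591760870699301
```

View pics/w3.png

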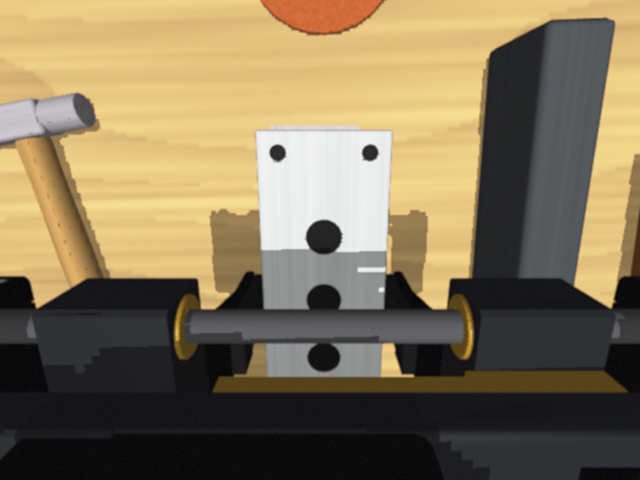

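The wrist view shows the plate in hand: front holes at (278,153) and (370,153), large holes at (324,236) and (324,357). The long box's far rim shows just beyond its front edge, at u 270–358, v≈127. I'll measure the plate in hand and check it against the known hole spacing.

Run:
```python
from h import *
c=cam("wrist"); im=capture("wrist"); g=cv2.cvtColor(im,cv2.COLOR_RGB2GRAY); s=state(); z=s["tool_pos"][2]
P=np.array([hole(g,278,153,11),hole(g,370,153,11),hole(g,324,236,22)]); print(np.round(P,1).tolist())
u,v=np.meshgrid(np.arange(300,350),np.arange(345,372)); m=g[345:372,300:350]<60; 
for zz in (z+.005,z+.0075,z+.010):
    X=ray(c,P,zz)*1000; f=(X[0]+X[1])/2; d=X[0]-X[1]
    a=np.arctan2(d[0],-d[1]) # across direction -> yaw
    d2=f-X[2]; yw=np.arctan2(d[1],d[0])-np.pi/2
    e=np.array([np.cos(yw),np.sin(yw)])
    print(round(zz-z,4),"pair",np.hypot(*d[:2]).round(2),"f-big (exp 36.2)",np.hypot(*d2[:2]).round(2),"yaw",np.degrees(yw).round(2),np.degrees(np.arctan2(d2[1],d2[0])).round(2),"centre",(f[:2]-66.15*e).round(1))
# front edge of plate and visible far rim
for uu in (290,324,350): print(uu,g[120:138,uu].tolist())
A=yaw(); print((np.array([529.4,314.7])-0).tolist())
```

```text
[[277.2, 152.5], [369.7, 152.4], [323.5, 237.1]]
0.005 pair 38.89 f-big (exp 36.2) 36.95 yaw -1.51 -1.56 centre [525.7 308.4]
0.0075 pair 38.27 f-big (exp 36.2) 36.36 yaw -1.51 -1.56 centre [525.9 308.3]
0.01 pair 37.65 f-big (exp 36.2) 35.78 yaw -1.51 -1.56 centre [526.  308.3]
290 [212, 210, 209, 208, 210, 213, 217, 218, 216, 203, 194, 221, 236, 240, 240, 240, 240, 240]
324 [212, 210, 210, 209, 209, 212, 216, 216, 213, 198, 191, 219, 235, 239, 240, 240, 238, 239]
350 [213, 212, 211, 210, 210, 212, 216, 215, 213, 198, 191, 218, 233, 238, 238, 238, 238, 238]
[529.4, 314.7]
```

The hole spacings agree with the expected height, and the plate is level and square to the box (−1.5° against −1.55°). I need about +3.5 mm in x, +6 mm in y and 65 mm down.

{"name": "drive_tool", "arguments": {"series": [[[0.06,-0.1,0,0,0,0,1],[0.05,-0.1,0.1,0,0,0,1],[0,0,0.3,0,0,0,1],[0,0,0.5,0,0,0,1],[0,0,0.5,0,0,0,1],[0,0,0.4,0,0,0,1],[0,0,0.25,0,0,0,1],[0,0,0.1,0,0,0,1]]]}}

```text
time_s: 10.1
tool_pos: [0.5291, 0.3148, 0.0824]
tcp_rot: [1.0, -0.014, -0.001, 0.001]
contact_force: [-0.8, -0.7, -2.7]
finger_gap: 0.0553
finger_force: 30.0
```

{"name": "drive_tool", "arguments": {"series": [[[0,0,0,0,0,0,1],[0,0,0,0,0,0,1],[0,0,0,0,0,0,1],[0,0,0,0,0,0,1],[0,0,0,0,0,0,1],[0,0,0,0,0,0,1],[0,0,0,0,0,0,1],[0,0,0,0,0,0,1]]]}}

```text
time_s: 10.9
tool_pos: [0.5294, 0.3151, 0.0837]
tcp_rot: [1.0, -0.014, -0.0, 0.0]
contact_force: [-0.2, 0.2, -3.5]
finger_gap: 0.0556
finger_force: 30.0
```

Run:
```python
from h import *
s=state(); print(s["time_s"],s["tool_pos"],np.round(yaw(),4).tolist(),s["contact_force"])
c=cam("wrist"); im=capture("wrist"); g=cv2.cvtColor(im,cv2.COLOR_RGB2GRAY); z=s["tool_pos"][2]
P=np.array([hole(g,278,153,11),hole(g,370,153,11)]); X=ray(c,P,z+.0077)*1000; d=X[0]-X[1]; yw=np.arctan2(d[1],d[0])-np.pi/2
print("plate",X.mean(0)[:2]-66.15*np.array([np.cos(yw),np.sin(yw)]),np.degrees(yw),np.hypot(*d[:2]))
im=capture("scene"); save("scene2",im)
p=proj(cam("scene"),[[.5294,.3147,.085]])[0]; print(p); u,v=p.round().astype(int)
save("s2",cv2.resize(im[v-55:v+55,u-70:u+70],(764,600),interpolation=cv2.INTER_CUBIC)); print(u-70,v-55)
```

```text
10.9 [0.52939215 0.31507675 0.08365882] [[0.9996, -0.0278, -0.0], [-0.0278, -0.9996, -0.0], [-0.0, 0.0, -1.0]] [-0.24983158  0.22341886 -3.49121334]
plate [529.34290593 314.30919027] -1.624578808772613 38.1988494886262
[395.25707951 279.22865645]
325 224
```

View pics/s2.png

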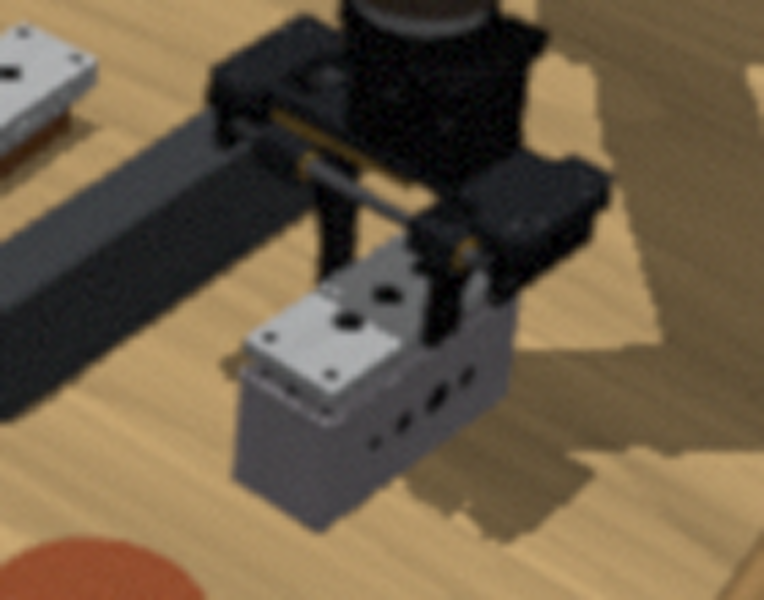

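The scene crop shows the plate hovering with a thin gap over the long box, edges parallel; the near corner is at crop (330,400) over the rim corner at (325,422). As an independent check I'll measure rim against plate with the scene camera, using the before and after images.

Run:
```python
from h import *
a=cv2.imread("pics/scene0.png")[224:334,325:465]; b=cv2.imread("pics/scene2.png")[224:334,325:465]
f=lambda i:cv2.resize(i[48:100,40:98],None,fx=6.8,fy=6.8,interpolation=cv2.INTER_CUBIC)
cv2.imwrite("pics/ab.png",np.hstack([f(a),f(b)])); print(f(a).shape)
c=cam("scene"); org=np.array([365,272])
for nm,z in(("rim",.07),("ptop",.0914),("pbot",.0814)):
    w=np.radians(-1.55); R=np.array([[np.cos(w),-np.sin(w)],[np.sin(w),np.cos(w)]])
    L=np.array([[75,28],[75,-28]])/1000@R.T+[.5294,.3147]
    print(nm,((proj(c,np.c_[L,[z,z]])-org+.5)*6.8-.5).round(1).tolist())
print(6.8*588/np.linalg.norm(c[2]-[.6,.31,.08]),"px/m")
```

```text
(354, 394, 3)
rim [[137.5, 203.5], [26.3, 134.4]]
ptop [[141.8, 160.6], [29.6, 91.9]]
pbot [[139.8, 180.8], [28.0, 111.8]]
2582.7417938829785 px/m
```

View pics/ab.png

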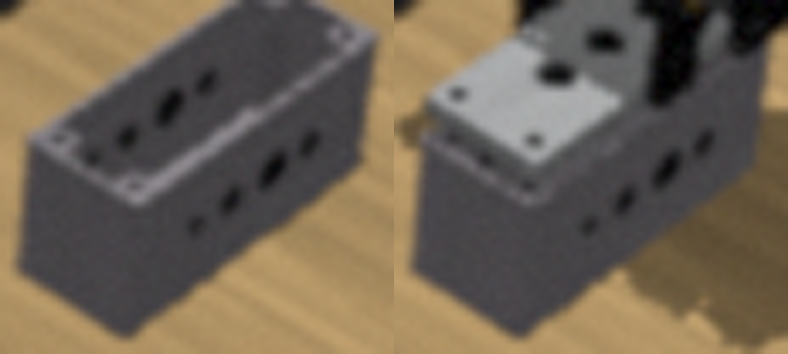

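Rim and plate corners and holes agree to about 1 mm from this second camera, at its noise level, so the plate is centred. The gap is about 11.5 mm, so I'll lower 1.5 mm, settle and recheck.

{"name": "drive_tool", "arguments": {"series": [[[0,0,0.05,0,0,0,1],[0,0,0,0,0,0,1],[0,0,0,0,0,0,1],[0,0,0,0,0,0,1],[0,0,0,0,0,0,1],[0,0,0,0,0,0,1],[0,0,0,0,0,0,1],[0,0,0,0,0,0,1]]]}}

```text
time_s: 11.8
tool_pos: [0.5294, 0.3151, 0.0822]
tcp_rot: [1.0, -0.014, 0.0, -0.0]
contact_force: [-0.6, 1.1, -3.0]
finger_gap: 0.0557
finger_force: 30.0
```

Run:
```python
from h import *
s=state(); print(s["time_s"],s["tool_pos"],s["contact_force"],s["finger_gap"],np.round(yaw()[:,2],4),np.abs(s["joint_vel"]).max())
if abs(s["tool_pos"][2]-.0822)<.0015 and s["finger_gap"]>.05: print(finish_job())
```

```text
11.8 [0.52940497 0.31511738 0.0821617 ] [-0.5970792   1.11006317 -2.95353856] 0.05572148527586201 [ 0.  0. -1.] 0.0013542767547633132
the job is handed in; nothing more can be done
None
```

I handed the job in at 11.8 s with the top plate held steady about 10 mm above the long box's rim: level, centred to about 1 mm, in line to within about 0.1°, and the other two plates still on the stack.

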